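# Take the charged battery packs off the charging bank

## Robot

A 6-joint arm with a two-finger parallel gripper is mounted at the origin on the work surface. World frame = base frame: x ahead of the robot, y to its left, z up, the work surface at z = 0. Lengths are in m, angles in rad, forces in N, time in s.
With the tool pointing down it reaches from about 0.425 to 0.925 m from the base axis. Payload 12.5 kg.
Tool frame: the origin (TCP) lies at the very end of the fingers, on their centre line; the grasp point (between the pads) lies 19 mm behind it; z points along the fingers, y is the line along which they close (so a half turn about z gives the same grasp; the last joint's range is limited). The gripper opens to 85 mm and grips with 20 to 120 N. Pads are 22 mm wide; open, the fingers measure 114 mm over their backs; the gripper's body (76 mm by 85 mm) begins 54 mm behind the grasp point. The pads swing forward as they close: fully open they stand 13 mm farther back than shut.
Start: joints at [1.205, 0.491, 1.559, -0, 1.092, -0.106], TCP at [0.161, 0.604, 0.231] pointing down, gripper open.
Joint ranges: [-3.1, 3.1], [-0.84, 2.19], [0.05, 2.79], [-1.13, 4.28], [0.06, 2.93], [-2.69, 2.69]. Speed limits (rad/s): [2.22, 2.22, 2.79, 3.14, 3.14, 3.14].

## Interface

Orientations are given as a unit quaternion [x, y, z, w].
In Python, from rig import ctrl gives the robot as it stands.
- The arm moves only by the tool carry_out, never from a script. Its argument "deltas" is a list of rows, each an object with "delta_pos": the shift along the tool's x, y, z in cm, a list of three; "turn": the turn, a rotation vector about the tool's x, y, z in degrees, a list of three; "grip": the opening, from 0 (shut) to 1 (fully open). In form: [{"delta_pos": [x, y, z], "turn": [wx, wy, wz], "grip": grip}, ...]. A call has 1 to 20 rows; each row is the pose to reach, as a shift and turn from the pose commanded when the call began, along the tool's axes at that moment; what a row does not reach only later rows make up. A row lasts 1/8 s, in which the tool goes at most 62.5 mm and 10.7 degrees, less where a joint would pass 70% of its speed; a pose out of reach is approached as far as the arm can. A call with a gripper value outside its range is refused whole. The fingers move at their own pace and stop on an object; "newtons" is the grip in N (left out, the last holds). Time passes only in rows, so rows that repeat a pose let the fingers close. It gives the time, the measured TCP pose, the force, the opening and the grip force at its end, in the units of the state.
- ctrl.get_state(): the state, without advancing time (a new reading comes with each control period).
- ctrl.read_camera(name): name is "side" or "top"; returns a dict with "pixels" (420x560x3 uint8, blue, green, red), "fx", "fy", "cx", "cy" (pixels), "k1" (the pictures are not rectified: a ray, as slopes to the right and down, at radius r is drawn at 1 + k1 r^2 times it, then the intrinsics apply), "R" (3x3) and "t" (3): a world point X has camera coordinates R X + t. Camera axes: x right, y down, z forward; pixel columns grow to the right and rows downward; lengths in m; the calibration is good to about 2 mm. A picture is of the moment at which its call begins. There is no depth.
- ctrl.sign_off(): hands the job in; it is judged then, once.
The state is a dict: "t": time; "qpos": joint angles; "qvel": joint speeds; "joint_torque": joint torques, N m; "tool_pos": TCP position; "tool_rot": TCP orientation; "force": force on the tool from outside, world axes, zero at the start; "ft_torque": the same for the moment, N m; "finger_gap": opening from 0.0 (shut) to 1.0 (fully open); "grip_force": force on a finger pad.
Only numpy, scipy, OpenCV 4.12 (cv2) and the standard library are available. Lean on these libraries where they do the work, as an engineer would, in place of code of your own. Each camera call takes 0.05 s, during which the arm holds its last target. There are 200 camera calls.

## Task

It is the end of the shift in the workshop. First switch the charging bank off at its isolator, the box with the red bar handle: turn the handle a quarter turn anticlockwise until it clicks over to off, before any battery is moved. Then slide each small battery pack out of its dock on the charging bank, pulling it level out of the open side until the sprung catch lets go and it is clear of the rails, and set all of them down flat in the steel carrying tray, rails down as they came, none on top of another.

Things in the scene. Friction and masses are not known exactly. Their poses are not given: they have to be found in the camera images.
- isolator (a joint): Angle of the isolator's bar handle, rad, about the vertical: 0 = on (bar along the box's long side), 1.571 = off (bar across the box), positive anticlockwise seen from above. Over-centre detents at both ends: about 0.25 N m to get past the middle, after which it snaps on by itself.
- isolator_grip (a point): On the handle's axis, 85 mm above the bench, the height to grip; turns with the handle, x axis along the bar, z up. The red bar is 64 mm long, 15 mm thick, from 64 to 100 mm above the bench, on a disc 52 mm across (top at 64 mm), on a fixed grey box 116 x 80 x 55 mm with a yellow plate.
- charger: Charging bank, fixed: grey box, 440 mm wide (its y), five docks side by side. Origin at bench level under the middle of the 170 mm deep deck, which is 55 mm above the bench; x points away from the open side, z up. Docks at y = -176, -88, 0, 88, 176 mm; a docked pack has its origin at x = 15, z = 55 mm and the charger's directions. Behind: wall at x = 65 mm, top z = 89 mm; housing to x = 135 mm.
- rails (a point): Middle of the deck's top, x = 30 mm from the charger's origin. In each dock two rails (charger x -5 to 65 mm, from 16.5 to 35 mm either side, to 10.5 mm above the deck) hook over the pack's foot: slide it level along the charger's -x, do not lift. Sprung balls let go at roughly 10 to 20 N within 8 mm. Clear of the rails after 65 mm; the deck still carries it to 90 mm.
- pack0: Small slide-on battery pack, 0.32 to 0.52 kg, black with grey bands: body 96 mm long (its x), 50 mm wide (its y), from 12 to 52 mm above its underside; below the body a foot with two rails, 88 to 90 mm long and 42 mm wide. Origin at the centre of the underside, z up. At the start it is in dock 0 of the charging bank (y = -176 mm there), or absent (None). Grip across the 50 mm width from above.
- pack1: Small slide-on battery pack, 0.32 to 0.52 kg, black with grey bands: body 96 mm long (its x), 50 mm wide (its y), from 12 to 52 mm above its underside; below the body a foot with two rails, 88 to 90 mm long and 42 mm wide. Origin at the centre of the underside, z up. At the start it is in dock 1 of the charging bank (y = -88 mm there), or absent (None). Grip across the 50 mm width from above.
- pack2: Small slide-on battery pack, 0.32 to 0.52 kg, black with grey bands: body 96 mm long (its x), 50 mm wide (its y), from 12 to 52 mm above its underside; below the body a foot with two rails, 88 to 90 mm long and 42 mm wide. Origin at the centre of the underside, z up. At the start it is in dock 2 of the charging bank (y = 0 mm there), or absent (None). Grip across the 50 mm width from above.
- pack3: Small slide-on battery pack, 0.32 to 0.52 kg, black with grey bands: body 96 mm long (its x), 50 mm wide (its y), from 12 to 52 mm above its underside; below the body a foot with two rails, 88 to 90 mm long and 42 mm wide. Origin at the centre of the underside, z up. At the start it is in dock 3 of the charging bank (y = 88 mm there), or absent (None). Grip across the 50 mm width from above.
- pack4: Small slide-on battery pack, 0.32 to 0.52 kg, black with grey bands: body 96 mm long (its x), 50 mm wide (its y), from 12 to 52 mm above its underside; below the body a foot with two rails, 88 to 90 mm long and 42 mm wide. Origin at the centre of the underside, z up. At the start it is in dock 4 of the charging bank (y = 176 mm there), or absent (None). Grip across the 50 mm width from above.
- tray: Carrying tray of bare steel, loose on the bench, 1.1 kg: 250 mm (its x) by 240 mm (its y), 24 mm high, walls and floor 4 mm thick. Origin at the centre of its underside, z up; the floor's upper face is at z = 4 mm. Room for six packs flat, two by three, lying along its x.
There are look-alikes about, which are no part of the job. Leave any blue look-alike of the pack4 alone.

How it is judged:
On the way:
1. the isolator is turned to off (value of joint isolator above 1.35 rad), for 0.2 s.
At the end, for the whole second after the job is handed in: Isolator beyond 1.35 rad (off). Every pack present is at rest in the tray, its origin within 85 mm (tray x) and 98 mm (tray y) of the tray origin and under 12 mm above it (so on the floor, not stacked), upright within 0.15 rad (value of joint isolator above 1.35 rad and x of pack0 in the frame of tray between -0.085 and 0.085 m and y of pack0 in the frame of tray between -0.098 and 0.098 m and z of each of pack0, pack1, pack2, pack3, pack4 in the frame of tray below 0.012 m and angle between each of pack0, pack1, pack2, pack3, pack4's own z axis and vertical below 0.15 rad and linear speed of each of pack0, pack1, pack2, pack3, pack4 below 0.02 m/s and x of pack1 in the frame of tray between -0.085 and 0.085 m and y of pack1 in the frame of tray between -0.098 and 0.098 m and x of pack2 in the frame of tray between -0.085 and 0.085 m and y of pack2 in the frame of tray between -0.098 and 0.098 m and x of pack3 in the frame of tray between -0.085 and 0.085 m and y of pack3 in the frame of tray between -0.098 and 0.098 m and x of pack4 in the frame of tray between -0.085 and 0.085 m and y of pack4 in the frame of tray between -0.098 and 0.098 m); the robot touches nothing.
It fails at once if a pack is drawn out of its dock (more than 10 mm) before the isolator is off (value of joint isolator below 0.8 rad and x of any of pack0, pack1, pack2, pack3, pack4 in the frame of charger below 0.005 m).
Of pack0, pack1, pack2, pack3, pack4 only 4 to 5 are there at a start; the rules pass over those that are not, and their reading is None.
At some moment in a run one of tray may be knocked a few centimetres aside while the robot is not near it.
Once in a run the grip may slacken for a moment while it holds something.
It also fails if it takes over 210 s, if anything falls off the work surface, if the arm or the gripper's body presses on something with over 40 N, if the wrist force passes 120 N, or if a joint passes its speed limit or range.

## Working session

There is one attempt and no reset: what is moved stays moved. The work goes in short steps, Python scripts to look and compute and a tool call to move; the robot and the scene stay as the last step left them, time stands still between calls to the robot, and variables do not carry over. Pictures are saved under pics/ and viewed, at most 14 in all, crops included, and the job is handed in when it is done.

Besides the shell and the picture viewer there is one more tool, called after "Emit:" as name(argument=value, ...), one argument or row to a line, values as JSON. carry_out: Moves the arm, as the interface text tells. Its arguments: {"type":"object","properties":{"deltas":{"type":"array","items":{"type":"object","properties":{"delta_pos":{"type":"array","items":{"type":"number"}},"turn":{"type":"array","items":{"type":"number"}},"grip":{"type":"number"}}}},"newtons":{"type":"number"}},"required":["deltas"]}

```bash
mkdir -p pics
cat > h.py <<'E'
import numpy as np, cv2
from rig import ctrl
from scipy.spatial.transform import Rotation as Ro
def shot(cam,name,crop=None,scale=1):
    c=ctrl.read_camera(cam); im=np.array(c["pixels"])
    np.savez(f"pics/{cam}_last.npz",**{k:np.array(v) for k,v in c.items()})
    if crop: im=im[crop[1]:crop[3],crop[0]:crop[2]]
    im=cv2.resize(im,None,fx=scale,fy=scale,interpolation=cv2.INTER_CUBIC)
    cv2.imwrite(f"pics/{name}.png",im); return c
def load(cam): return np.load(f"pics/{cam}_last.npz")
def world(c,u,v,z):
    d=np.array([(u-c["cx"])/c["fx"],(v-c["cy"])/c["fy"]],float); p=d.copy()
    for _ in range(20): p=d/(1+float(c["k1"])*(p@p))
    R=np.array(c["R"]);t=np.array(c["t"]).ravel()
    o=-R.T@t; r=R.T@np.array([*p,1]); return o+r*(z-o[2])/r[2]
def pix(c,X):
    q=np.array(c["R"])@np.array(X)+np.array(c["t"]).ravel(); p=q[:2]/q[2]; p=p*(1+float(c["k1"])*(p@p))
    return np.array([p[0]*c["fx"]+c["cx"],p[1]*c["fy"]+c["cy"]])
E
python3 - <<'E'
from h import *
for n in("top","side"):
    c=shot(n,n+"0",scale=1.42); print(n,c["fx"],c["k1"],-np.array(c["R"]).T@np.array(c["t"]).ravel()); print(np.round(c["R"],2))
s=ctrl.get_state(); print(s["tool_pos"],Ro.from_quat(s["tool_rot"]).as_matrix().round(3),s["finger_gap"],s["t"])
E
```

```text
top 382.08162273629415 -0.05376801581244487 [0.42879377 0.01510702 1.16724773]
[[ 0.16 -0.99  0.01]
 [-0.96 -0.16 -0.22]
 [ 0.22  0.03 -0.98]]
side 493.22354339914216 -0.18085452721211123 [-0.06671781 -0.70769773  0.77438283]
[[ 0.71 -0.71 -0.02]
 [-0.4  -0.38 -0.83]
 [ 0.58  0.59 -0.56]]
[0.16044735 0.60383248 0.23078184] [[-0.966  0.257 -0.   ]
 [ 0.257  0.966 -0.001]
 [ 0.    -0.001 -1.   ]] 1.0035983261583719 0.1
```

View pics/top0.png

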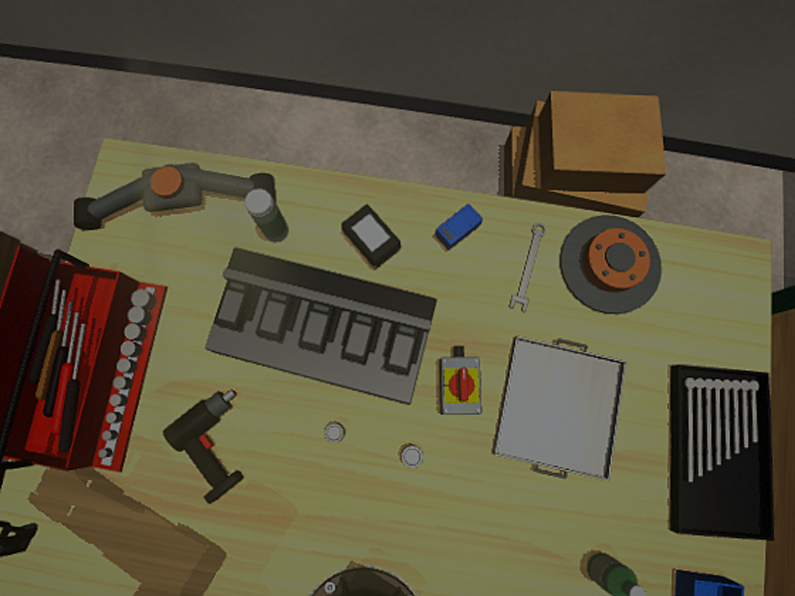

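View pics/side0.png

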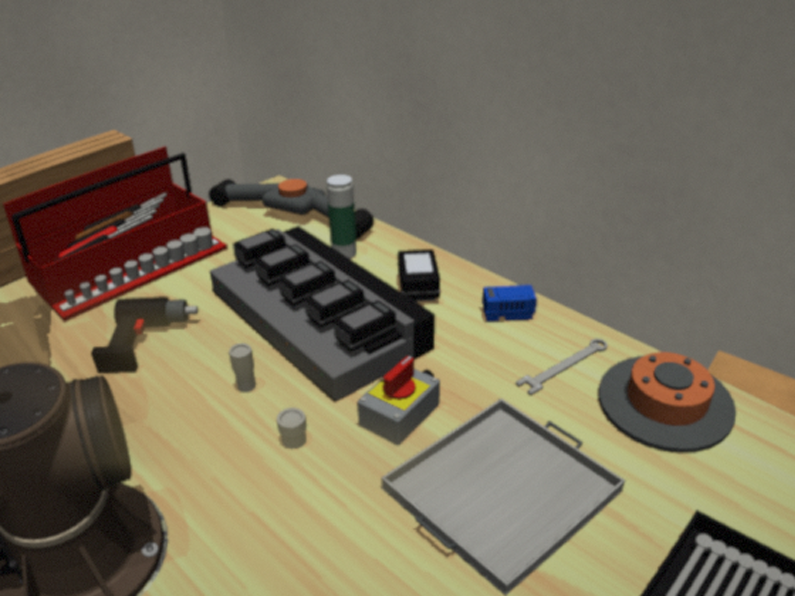

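All five docks hold black packs, at top-picture x≈237 to 403 and y≈305 to 345. The isolator is at (461,385) and the tray at (560,407). The look-alikes are the blue pack at (459,227) and the black meter at (371,235). Next is one enlarged crop to measure from.

Run:
```python
from h import *
c=shot("top","top1",crop=(140,165,450,345),scale=2.58)
```

```text
(no output)
```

View pics/top1.png

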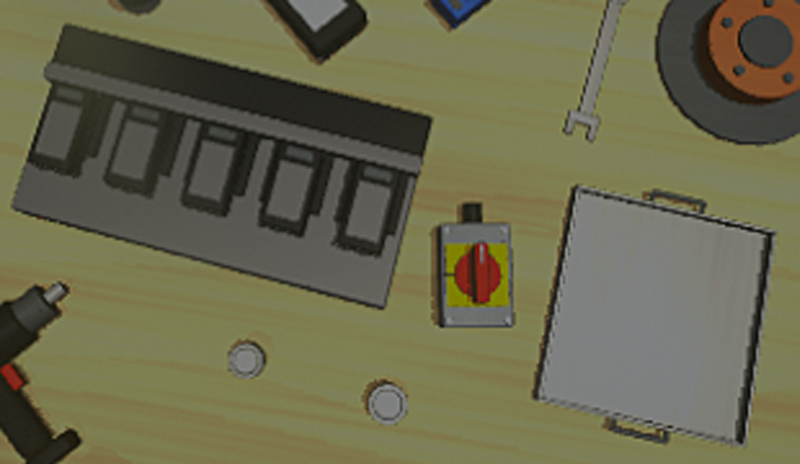

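The crop shows the deck's front edge from (12,209) to (385,307). The tray corners are (576,187), (774,233), (745,444) and (535,398). The isolator bar runs from (482,241) to (477,303).

Run:
```python
from h import *
c=load("top"); W=lambda u,v,z: world(c,140+u/2.58,165+v/2.58,z)
L,R=W(12,209,.055),W(385,307,.055); print("deck front",L,R,np.linalg.norm(L-R))
BL,BR=W(65,25,.089),W(431,118,.089);print("back",BL,BR,np.linalg.norm(BL-BR),np.linalg.norm(BL-L)) 
ax=(L-R)/np.linalg.norm(L-R); x=np.array([ax[1],-ax[0],0]); print("yaw",np.arctan2(x[1],x[0]))
ax2=(BL-BR);print("yaw2",np.arctan2(-ax2[0],ax2[1]))
o=(L+R)/2+x*.085; print("origin",o, "from back",(BL+BR)/2-x*.135)
T=[W(*p,.024) for p in((576,187),(774,233),(745,444),(535,398))]
print("tray",np.mean(T,0),[np.linalg.norm(T[i]-T[i-1]) for i in range(4)],[np.degrees(np.arctan2(*(T[i]-T[i-1])[1::-1])) for i in range(4)])
B=[W(*p,.055) for p in((438,226),(510,223),(514,325),(441,324))]
print("iso",np.mean(B,0),[np.linalg.norm(B[i]-B[i-1]) for i in range(4)],[np.degrees(np.arctan2(*(B[i]-B[i-1])[1::-1])) for i in range(4)])
a,b=W(482,241,.1),W(477,303,.1);print("bar",a,b,(a+b)/2,np.linalg.norm(a-b))
for i,(u,v) in enumerate([(68,120),(140,147),(215,173),(291,189),(370,206)]): print(W(u,v,.107))
```

```text
deck front [0.49262442 0.4109263  0.055     ] [ 0.45398081 -0.0232183   0.055     ] 0.4358610566937604
back [0.70633741 0.38805965 0.089     ] [ 0.66633688 -0.04102172  0.089     ] 0.4309418411034558 0.2176054336326199
yaw -0.08877694999710523
yaw2 -0.09295498141358065
origin [0.55796788 0.18631787 0.055     ] from back [0.55186878 0.18548812 0.089     ]
tray [ 0.49642938 -0.33440291  0.024     ] [np.float64(0.24502673341302272), np.float64(0.23752366199339436), np.float64(0.2418006280548339), np.float64(0.24093215284910358)] [np.float64(-4.266040039342535), np.float64(-94.09664825333873), np.float64(176.5342092389347), np.float64(86.67380199098109)]
iso [ 0.5058036  -0.11774628  0.055     ] [np.float64(0.10813750450386472), np.float64(0.08153166004378173), np.float64(0.1127503877059165), np.float64(0.08083870814405851)] [np.float64(9.972419127396924), np.float64(-78.4689835624252), np.float64(-170.3823929045596), np.float64(98.2760096411203)]
bar [ 0.53866395 -0.11424777  0.1       ] [ 0.4726392  -0.11778188  0.1       ] [ 0.50565158 -0.11601483  0.1       ] 0.06611926862191145
[0.59557366 0.35394079 0.107     ]
[0.57896363 0.26909556 0.107     ]
[0.56414084 0.18262071 0.107     ]
[0.56029973 0.09815574 0.107     ]
[0.55586779 0.01095891 0.107     ]
```

```bash
cat >> h.py <<'E'
def go(*targets):
    s=ctrl.get_state(); p=np.array(s["tool_pos"]); R=Ro.from_quat(s["tool_rot"]).as_matrix()
    for x,y,z,h in targets:
        G=Ro.from_euler("z",h,degrees=True).as_matrix()@np.diag([-1.,1,-1])
        print((R.T@(np.array([x,y,z])-p)*100).round(2).tolist(), Ro.from_matrix(R.T@G).as_rotvec(degrees=True).round(1).tolist())
E
python3 -c "
from h import *
go((.506,-.117,.2,-170),(.506,-.117,.115,-170),(.506,-.117,.071,-170))"
```

```text
[-51.91, -60.79, 3.13] [-0.0, 0.1, 155.1]
[-51.91, -60.78, 11.63] [-0.0, 0.1, 155.1]
[-51.91, -60.78, 16.03] [-0.0, 0.1, 155.1]
```

Emit:
carry_out(
  deltas=[
    {"delta_pos":[-20,-10,-2],"turn":[0,0,20],"grip":1},
    {"delta_pos":[-40.6,-20.6,-2],"turn":[0,0,60],"grip":1},
    {"delta_pos":[-40.6,-20.6,-2],"turn":[0,0,60],"grip":1},
    {"delta_pos":[-40.6,-20.6,-2],"turn":[0,0,60],"grip":1},
    {"delta_pos":[-40.6,-20.6,-2],"turn":[0,0,60],"grip":1},
    {"delta_pos":[-40.6,-20.6,-2],"turn":[0,0,90],"grip":1},
    {"delta_pos":[-40.6,-20.6,-2],"turn":[0,0,90],"grip":1},
    {"delta_pos":[-40.6,-20.6,-2],"turn":[0,0,90],"grip":1},
    {"delta_pos":[-51.9,-60.8,3],"turn":[0,0,155],"grip":1},
    {"delta_pos":[-51.9,-60.8,3],"turn":[0,0,155],"grip":1},
    {"delta_pos":[-51.9,-60.8,3],"turn":[0,0,155],"grip":1},
    {"delta_pos":[-51.9,-60.8,3],"turn":[0,0,155],"grip":1},
    {"delta_pos":[-51.9,-60.8,3],"turn":[0,0,155],"grip":1},
    {"delta_pos":[-51.9,-60.8,3],"turn":[0,0,155],"grip":1},
    {"delta_pos":[-51.9,-60.8,3],"turn":[0,0,155],"grip":1},
    {"delta_pos":[-51.9,-60.8,3],"turn":[0,0,155],"grip":1},
    {"delta_pos":[-51.9,-60.8,3],"turn":[0,0,155],"grip":1},
    {"delta_pos":[-51.9,-60.8,3],"turn":[0,0,155],"grip":1},
  ],
  newtons=60,
)

```text
t: 2.4
tool_pos: [0.506, -0.1158, 0.2014]
tool_rot: [0.996, 0.089, 0.0, -0.0]
force: [-0.5, -0.7, 1.0]
finger_gap: 0.998
grip_force: 0.0
```

Run:
```python
from h import *
c=shot("side","side1",crop=(220,200,360,330),scale=4)
s=ctrl.get_state();print(s["tool_pos"],s["qpos"],s["force"],s["finger_gap"])
print((pix(c,(.5057,-.117,.1))-[220,200])*4)
go((.506,-.117,.115,-170),(.506,-.117,.071,-170))
```

```text
[ 0.50604018 -0.11580975  0.20148211] [-3.52352464e-01  3.77209280e-01  1.85199206e+00  2.13357139e-04
  9.12133845e-01  1.03984837e+00] [-0.51639681  1.12568077  0.69315613] 1.0039639442476647
[237.63241695 236.04880304]
[-0.03, 0.12, 8.65] [-0.0, -0.0, 0.2]
[-0.03, 0.12, 13.05] [-0.0, -0.0, 0.2]
```

View pics/side1.png

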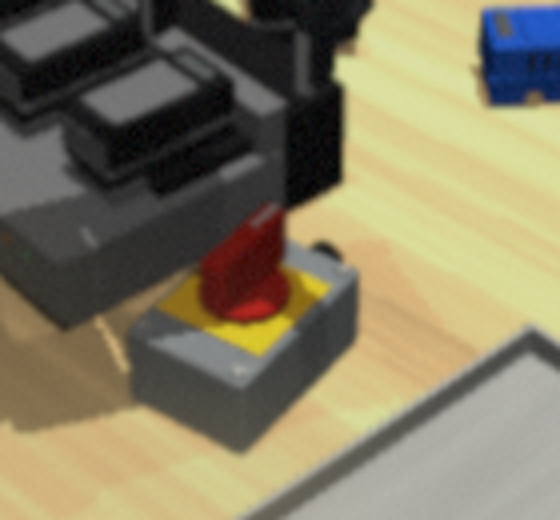

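The bar top is centred at about (243,238), against a predicted (238,236), so the estimate holds. Now descend, grip and turn.

Emit:
carry_out(
  deltas=[
    {"delta_pos":[0,0.1,5],"turn":[0,0,0],"grip":1},
    {"delta_pos":[0,0.1,10],"turn":[0,0,0],"grip":1},
    {"delta_pos":[0,0.1,13],"turn":[0,0,0],"grip":1},
    {"delta_pos":[0,0.1,13],"turn":[0,0,0],"grip":0.6},
    {"delta_pos":[0,0.1,13],"turn":[0,0,0],"grip":0},
    {"delta_pos":[0,0.1,13],"turn":[0,0,0],"grip":0},
    {"delta_pos":[0,0.1,13],"turn":[0,0,0],"grip":0},
    {"delta_pos":[0,0.1,13],"turn":[0,0,0],"grip":0},
    {"delta_pos":[0,0.1,13],"turn":[0,0,0],"grip":0},
    {"delta_pos":[0,0.1,13],"turn":[0,0,0],"grip":0},
  ],
  newtons=40,
)

```text
t: 3.7
tool_pos: [0.5066, -0.118, 0.0724]
tool_rot: [0.996, 0.088, 0.001, 0.0]
force: [-0.7, 1.5, 7.4]
finger_gap: 0.169
grip_force: 41.8
```

Emit:
carry_out(
  deltas=[
    {"delta_pos":[0,0,0],"turn":[0,0,-8],"grip":0},
    {"delta_pos":[0,0,0],"turn":[0,0,-16],"grip":0},
    {"delta_pos":[0,0,0],"turn":[0,0,-24],"grip":0},
    {"delta_pos":[0,0,0],"turn":[0,0,-32],"grip":0},
    {"delta_pos":[0,0,0],"turn":[0,0,-40],"grip":0},
    {"delta_pos":[0,0,0],"turn":[0,0,-48],"grip":0},
    {"delta_pos":[0,0,0],"turn":[0,0,-56],"grip":0},
    {"delta_pos":[0,0,0],"turn":[0,0,-64],"grip":0},
    {"delta_pos":[0,0,0],"turn":[0,0,-72],"grip":0},
    {"delta_pos":[0,0,0],"turn":[0,0,-80],"grip":0},
    {"delta_pos":[0,0,0],"turn":[0,0,-88],"grip":0},
    {"delta_pos":[0,0,0],"turn":[0,0,-90],"grip":0},
    {"delta_pos":[0,0,0],"turn":[0,0,-90],"grip":0},
    {"delta_pos":[0,0,0],"turn":[0,0,-90],"grip":0},
  ],
)

```text
t: 5.45
tool_pos: [0.5076, -0.1187, 0.0725]
tool_rot: [0.642, 0.766, 0.001, 0.002]
force: [4.0, -3.9, 3.8]
finger_gap: 0.165
grip_force: 41.4
```

Emit:
carry_out(
  deltas=[
    {"delta_pos":[0,0,0],"turn":[0,0,0],"grip":0.5},
    {"delta_pos":[0,0,0],"turn":[0,0,0],"grip":0.7},
    {"delta_pos":[0,0,0],"turn":[0,0,0],"grip":0.7},
    {"delta_pos":[0,0,-5],"turn":[0,0,0],"grip":0.7},
    {"delta_pos":[0,0,-10],"turn":[0,0,0],"grip":0.8},
    {"delta_pos":[0,0,-15],"turn":[0,0,0],"grip":0.8},
    {"delta_pos":[0,0,-15],"turn":[0,0,0],"grip":0.8},
    {"delta_pos":[0,0,-15],"turn":[0,0,0],"grip":0.8},
  ],
)

```text
t: 6.45
tool_pos: [0.5057, -0.1177, 0.2207]
tool_rot: [0.642, 0.767, -0.0, -0.0]
force: [-0.2, -0.1, 0.3]
finger_gap: 0.799
grip_force: 0.0
```

Run:
```python
from h import *
c=shot("side","side2",crop=(140,150,440,350),scale=2.6)
s=ctrl.get_state();print(s["tool_pos"],s["qpos"],s["force"],s["finger_gap"])
# pack targets from a fit of charger
o=np.array([.556,.1862]);yaw=-.0905
u=np.array([np.cos(yaw),np.sin(yaw)]);v=np.array([-u[1],u[0]])
for y in(-.176,-.088,0,.088,.176):
    P=o+.015*u+y*v; print(P.round(4), [((pix(c,[*(P+a*u+b*v),.107])-[140,150])*2.6).round() for a,b in((-.048,-.025),(-.048,.025),(.048,.025),(.048,-.025))])
    E=load("top"); print("   top1",[((pix(E,[*(P+a*u+b*v),.107])-[140,165])*2.58).round() for a,b in((-.048,-.025),(-.048,.025),(.048,.025),(.048,-.025))])
```

```text
[ 0.50554433 -0.11764282  0.22013798] [-3.55989985e-01  3.54863244e-01  1.82858205e+00  1.18045259e-04
  9.60141058e-01 -5.32594292e-01] [-0.7428456  -0.14210937  0.58113286] 0.7999633831988051
[0.555  0.0096] [array([276., 224.]), array([243., 199.]), array([327., 160.]), array([361., 183.])]
   top1 [array([383., 256.]), array([337., 245.]), array([360., 159.]), array([404., 170.])]
[0.563  0.0972] [array([219., 181.]), array([189., 158.]), array([271., 122.]), array([302., 143.])]
   top1 [array([303., 236.]), array([258., 224.]), array([282., 139.]), array([326., 150.])]
[0.5709 0.1848] [array([168., 141.]), array([140., 121.]), array([220.,  88.]), array([248., 107.])]
   top1 [array([224., 215.]), array([180., 203.]), array([204., 119.]), array([248., 130.])]
[0.5789 0.2725] [array([121., 106.]), array([96., 87.]), array([174.,  57.]), array([200.,  74.])]
   top1 [array([146., 195.]), array([102., 183.]), array([128., 100.]), array([171., 111.])]
[0.5868 0.3601] [array([79., 73.]), array([57., 56.]), array([132.,  28.]), array([155.,  44.])]
   top1 [array([ 69., 174.]), array([ 26., 163.]), array([53., 80.]), array([96., 91.])]
```

View pics/side2.png

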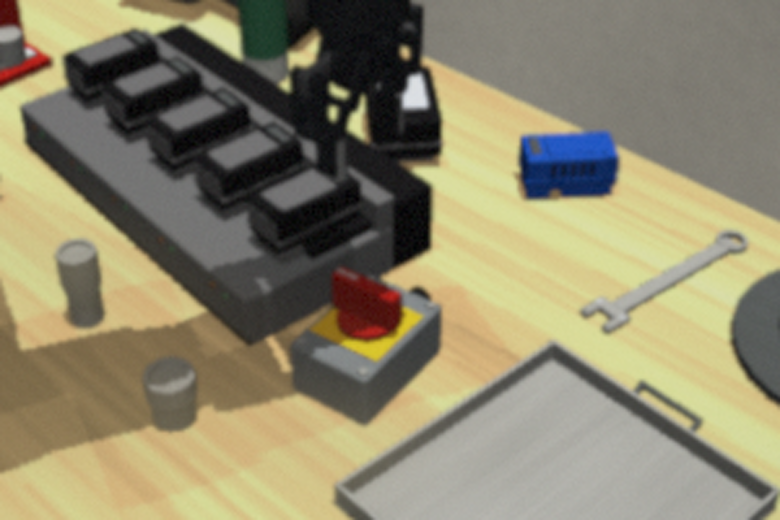

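The handle now stands across the box, so the isolator is off. The pack positions fit to within a few mm. Next is pack0.

```bash
cat >> h.py <<'E'
O=np.array([.556,.1852]);YAW=-.0905
def dock(i,x=.015):
    u=np.array([np.cos(YAW),np.sin(YAW)]); return O+x*u+(i-2)*.088*np.array([-u[1],u[0]])
def slot(a,b,T=(.4965,-.334,-3.8)):
    h=np.radians(T[2]); return np.array(T[:2])+a*np.array([np.cos(h),np.sin(h)])+b*np.array([-np.sin(h),np.cos(h)])
E
python3 - <<'E'
from h import *
p=dock(0); go((*p,.16,-5.2),(*p,.071,-5.2))
E
```

```text
[11.55, 7.1, 6.01] [-0.0, -0.1, -74.7]
[11.54, 7.11, 14.91] [-0.0, -0.1, -74.7]
```

Emit:
carry_out(
  deltas=[
    {"delta_pos":[11.5,7.1,6],"turn":[0,0,-74.7],"grip":0.82},
    {"delta_pos":[11.5,7.1,6],"turn":[0,0,-74.7],"grip":0.82},
    {"delta_pos":[11.5,7.1,6],"turn":[0,0,-74.7],"grip":0.82},
    {"delta_pos":[11.5,7.1,6],"turn":[0,0,-74.7],"grip":0.82},
    {"delta_pos":[11.5,7.1,6],"turn":[0,0,-74.7],"grip":0.82},
    {"delta_pos":[11.5,7.1,6],"turn":[0,0,-74.7],"grip":0.82},
    {"delta_pos":[11.5,7.1,6],"turn":[0,0,-74.7],"grip":0.82},
    {"delta_pos":[11.5,7.1,6],"turn":[0,0,-74.7],"grip":0.82},
    {"delta_pos":[11.5,7.1,6],"turn":[0,0,-74.7],"grip":0.82},
    {"delta_pos":[11.5,7.1,10],"turn":[0,0,-74.7],"grip":0.82},
    {"delta_pos":[11.5,7.1,13],"turn":[0,0,-74.7],"grip":0.82},
    {"delta_pos":[11.5,7.1,14.9],"turn":[0,0,-74.7],"grip":0.82},
    {"delta_pos":[11.5,7.1,14.9],"turn":[0,0,-74.7],"grip":0.82},
    {"delta_pos":[11.5,7.1,14.9],"turn":[0,0,-74.7],"grip":0.5},
    {"delta_pos":[11.5,7.1,14.9],"turn":[0,0,-74.7],"grip":0.3},
    {"delta_pos":[11.5,7.1,14.9],"turn":[0,0,-74.7],"grip":0.3},
    {"delta_pos":[11.5,7.1,14.9],"turn":[0,0,-74.7],"grip":0.3},
    {"delta_pos":[11.5,7.1,14.9],"turn":[0,0,-74.7],"grip":0.3},
  ],
  newtons=80,
)

```text
t: 8.75
tool_pos: [0.5564, 0.0104, 0.0742]
tool_rot: [0.046, 0.999, 0.001, 0.001]
force: [0.4, 22.0, 9.2]
finger_gap: 0.575
grip_force: 84.3
```

Emit:
carry_out(
  deltas=[
    {"delta_pos":[0.5,0.2,0],"turn":[0,0,0],"grip":0.3},
    {"delta_pos":[1,0.2,0],"turn":[0,0,0],"grip":0.3},
    {"delta_pos":[1.5,0.2,0],"turn":[0,0,0],"grip":0.3},
    {"delta_pos":[2.5,0.2,0],"turn":[0,0,0],"grip":0.3},
    {"delta_pos":[3.5,0.2,0],"turn":[0,0,0],"grip":0.3},
    {"delta_pos":[4.5,0.2,0],"turn":[0,0,0],"grip":0.3},
    {"delta_pos":[5.5,0.2,0],"turn":[0,0,0],"grip":0.3},
    {"delta_pos":[6.5,0.2,0],"turn":[0,0,0],"grip":0.3},
    {"delta_pos":[7.5,0.2,0],"turn":[0,0,0],"grip":0.3},
    {"delta_pos":[8.2,0.2,0],"turn":[0,0,0],"grip":0.3},
    {"delta_pos":[8.2,0.2,0],"turn":[0,0,0],"grip":0.3},
    {"delta_pos":[8.2,0.2,-1],"turn":[0,0,0],"grip":0.3},
    {"delta_pos":[8.2,0.2,-4],"turn":[0,0,0],"grip":0.3},
    {"delta_pos":[8.2,0.2,-9],"turn":[0,0,0],"grip":0.3},
    {"delta_pos":[8.2,0.2,-9],"turn":[0,0,0],"grip":0.3},
  ],
)

```text
t: 10.62
tool_pos: [0.4755, 0.0172, 0.1657]
tool_rot: [0.045, 0.999, -0.0, 0.003]
force: [-0.6, -0.1, -3.9]
finger_gap: 0.574
grip_force: 84.6
```

Run:
```python
from h import *
c=shot("top","top2",scale=1.42)
c2=shot("side","side3",scale=1.42)
s=ctrl.get_state();print(s["tool_pos"],s["force"],s["finger_gap"],s["qpos"][5])
for a,b in((.058,-.073),): p=slot(a,b); go((*p,.161,-3.8),(*p,.06,-3.8),(*p,.022,-3.8))
```

```text
[0.47397006 0.01727691 0.16252909] [-0.45349734 -0.50188313 -4.43664704] 0.5733893883395669 -1.5831317131850384
[-11.4, -41.94, 0.16] [0.0, 0.0, -1.4]
[-11.4, -41.94, 10.26] [0.0, 0.0, -1.4]
[-11.39, -41.94, 14.06] [0.0, 0.0, -1.4]
```

View pics/side3.png

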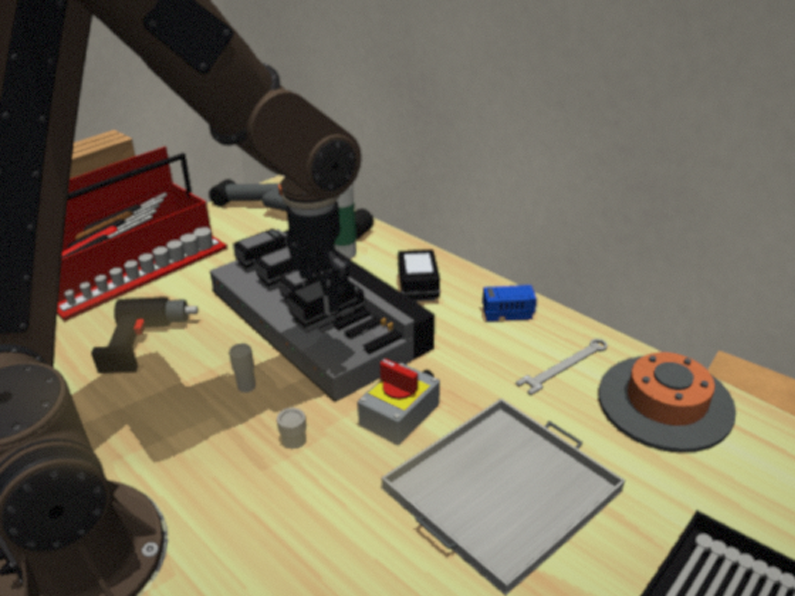

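Emit:
carry_out(
  deltas=[
    {"delta_pos":[0,-3,0],"turn":[0,0,0],"grip":0.3},
    {"delta_pos":[-2,-8,0],"turn":[0,0,-1.4],"grip":0.3},
    {"delta_pos":[-4,-13,0],"turn":[0,0,-1.4],"grip":0.3},
    {"delta_pos":[-6,-18,0],"turn":[0,0,-1.4],"grip":0.3},
    {"delta_pos":[-8,-23,0],"turn":[0,0,-1.4],"grip":0.3},
    {"delta_pos":[-10,-28,0],"turn":[0,0,-1.4],"grip":0.3},
    {"delta_pos":[-11.4,-33,0],"turn":[0,0,-1.4],"grip":0.3},
    {"delta_pos":[-11.4,-38,0],"turn":[0,0,-1.4],"grip":0.3},
    {"delta_pos":[-11.4,-41.9,1],"turn":[0,0,-1.4],"grip":0.3},
    {"delta_pos":[-11.4,-41.9,5],"turn":[0,0,-1.4],"grip":0.3},
    {"delta_pos":[-11.4,-41.9,9],"turn":[0,0,-1.4],"grip":0.3},
    {"delta_pos":[-11.4,-41.9,11.5],"turn":[0,0,-1.4],"grip":0.3},
    {"delta_pos":[-11.4,-41.9,12.5],"turn":[0,0,-1.4],"grip":0.3},
    {"delta_pos":[-11.4,-41.9,13.2],"turn":[0,0,-1.4],"grip":0.3},
    {"delta_pos":[-11.4,-41.9,13.6],"turn":[0,0,-1.4],"grip":0.3},
    {"delta_pos":[-11.4,-41.9,13.8],"turn":[0,0,-1.4],"grip":0.3},
    {"delta_pos":[-11.4,-41.9,13.8],"turn":[0,0,-1.4],"grip":0.3},
  ],
)

```text
t: 12.85
tool_pos: [0.5501, -0.4104, 0.0247]
tool_rot: [0.033, 0.999, -0.0, 0.0]
force: [0.2, -0.3, -4.6]
finger_gap: 0.575
grip_force: 84.5
```

Emit:
carry_out(
  deltas=[
    {"delta_pos":[0,0,0.1],"turn":[0,0,0],"grip":0.3},
    {"delta_pos":[0,0,0.2],"turn":[0,0,0],"grip":0.3},
    {"delta_pos":[0,0,0.2],"turn":[0,0,0],"grip":0.3},
    {"delta_pos":[0,0,0.2],"turn":[0,0,0],"grip":0.65},
    {"delta_pos":[0,0,0.2],"turn":[0,0,0],"grip":0.68},
    {"delta_pos":[0,0,0.2],"turn":[0,0,0],"grip":0.68},
    {"delta_pos":[0,0,-2],"turn":[0,0,0],"grip":0.68},
    {"delta_pos":[0,0,-6],"turn":[0,0,0],"grip":0.7},
    {"delta_pos":[0,0,-12],"turn":[0,0,0],"grip":0.82},
    {"delta_pos":[0,4,-15],"turn":[0,0,1.4],"grip":0.82},
    {"delta_pos":[0,10,-15],"turn":[0,0,1.4],"grip":0.82},
    {"delta_pos":[0,16,-15],"turn":[0,0,1.4],"grip":0.82},
    {"delta_pos":[0,22,-15],"turn":[0,0,1.4],"grip":0.82},
    {"delta_pos":[0,28,-15],"turn":[0,0,1.4],"grip":0.82},
    {"delta_pos":[0,34,-15],"turn":[0,0,1.4],"grip":0.82},
    {"delta_pos":[0,40,-15],"turn":[0,0,1.4],"grip":0.82},
    {"delta_pos":[0,46,-15],"turn":[0,0,1.4],"grip":0.82},
    {"delta_pos":[0,50,-14],"turn":[0,0,1.4],"grip":0.82},
    {"delta_pos":[0,50,-14],"turn":[0,0,1.4],"grip":0.82},
    {"delta_pos":[0,50,-14],"turn":[0,0,1.4],"grip":0.82},
  ],
)

```text
t: 15.35
tool_pos: [0.5831, 0.0883, 0.1653]
tool_rot: [0.045, 0.999, 0.0, 0.001]
force: [0.1, 0.2, 0.3]
finger_gap: 0.821
grip_force: 0.0
```

```bash
cat >> h.py <<'E'
def traychk():
    c=ctrl.read_camera("side"); a=cv2.imread("pics/side0.png"); a=cv2.resize(a,(560,420)) if a.shape[0]!=420 else a
    b=np.array(c["pixels"]); 
    for nm,(x0,y0,x1,y1) in dict(right=(395,315,450,365),near=(320,380,390,418),left=(262,315,300,365)).items():
        r=cv2.matchTemplate(b[y0-25:y1+25,x0-40:x1+40],a[y0:y1,x0:x1],cv2.TM_CCOEFF_NORMED); _,m,_,l=cv2.minMaxLoc(r); print(nm,m.__round__(2),l[0]-40,l[1]-(min(25,y0)))
E
python3 - <<'E'
from h import *
import h
h.O=np.array([.556,.1877])
s=ctrl.get_state();print(s["tool_pos"],s["force"],s["finger_gap"],s["qpos"][5])
traychk()
p=dock(1); go((*p,.16,-5.2),(*p,.071,-5.2))
shot("side","side4",crop=(240,240,480,420),scale=3)
E
sed -i 's/.1852/.1877/' h.py
```

```text
[0.58313096 0.08834423 0.16532012] [0.07112411 0.16574328 0.26742393] 0.8211786860782522 -1.4422322760074013
right 0.58 1 -1
near 1.0 0 0
left 1.0 0 0
[2.11, 0.9, 0.52] [0.0, 0.1, -0.0]
[2.12, 0.9, 9.42] [0.0, 0.1, -0.0]
```

View pics/side4.png

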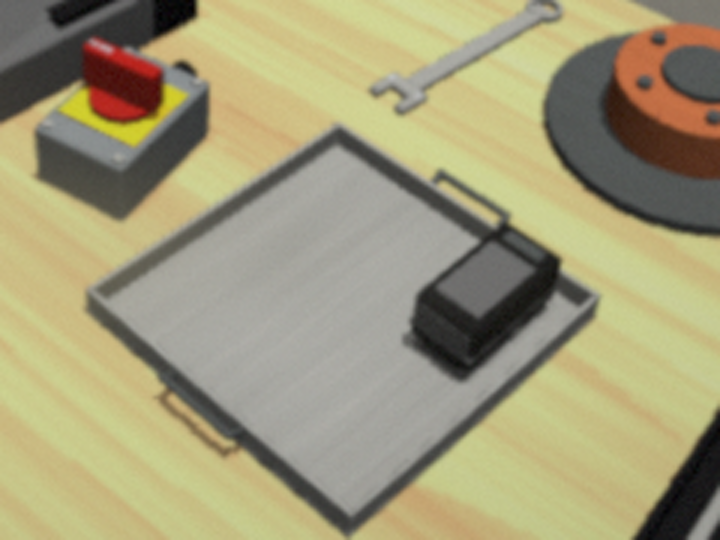

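Pack0 lies flat in the far right slot, around (487,290) in the crop. Next is pack1.

Emit:
carry_out(
  deltas=[
    {"delta_pos":[2.1,0.9,0.5],"turn":[0,0,0],"grip":0.82},
    {"delta_pos":[2.1,0.9,4],"turn":[0,0,0],"grip":0.82},
    {"delta_pos":[2.1,0.9,7],"turn":[0,0,0],"grip":0.82},
    {"delta_pos":[2.1,0.9,9.2],"turn":[0,0,0],"grip":0.82},
    {"delta_pos":[2.1,0.9,9.2],"turn":[0,0,0],"grip":0.82},
    {"delta_pos":[2.1,0.9,9.2],"turn":[0,0,0],"grip":0.5},
    {"delta_pos":[2.1,0.9,9.2],"turn":[0,0,0],"grip":0.3},
    {"delta_pos":[2.1,0.9,9.2],"turn":[0,0,0],"grip":0.3},
    {"delta_pos":[2.1,0.9,9.2],"turn":[0,0,0],"grip":0.3},
    {"delta_pos":[2.1,0.9,9.2],"turn":[0,0,0],"grip":0.3},
  ],
)

```text
t: 16.7
tool_pos: [0.5636, 0.0991, 0.0737]
tool_rot: [0.045, 0.999, 0.0, 0.001]
force: [-1.1, -2.1, 7.1]
finger_gap: 0.574
grip_force: 83.9
```

Emit:
carry_out(
  deltas=[
    {"delta_pos":[0.5,0,0],"turn":[0,0,0],"grip":0.3},
    {"delta_pos":[1,0,0],"turn":[0,0,0],"grip":0.3},
    {"delta_pos":[1.5,0,0],"turn":[0,0,0],"grip":0.3},
    {"delta_pos":[2.5,0,0],"turn":[0,0,0],"grip":0.3},
    {"delta_pos":[3.5,0,0],"turn":[0,0,0],"grip":0.3},
    {"delta_pos":[4.5,0,0],"turn":[0,0,0],"grip":0.3},
    {"delta_pos":[5.5,0,0],"turn":[0,0,0],"grip":0.3},
    {"delta_pos":[6.5,0,0],"turn":[0,0,0],"grip":0.3},
    {"delta_pos":[7.5,0,0],"turn":[0,0,0],"grip":0.3},
    {"delta_pos":[8.2,0,0],"turn":[0,0,0],"grip":0.3},
    {"delta_pos":[8.2,0,0],"turn":[0,0,0],"grip":0.3},
    {"delta_pos":[8.2,0,-1],"turn":[0,0,0],"grip":0.3},
    {"delta_pos":[8.2,0,-4],"turn":[0,0,0],"grip":0.3},
    {"delta_pos":[8.2,0,-9],"turn":[0,0,0],"grip":0.3},
    {"delta_pos":[8.2,0,-9],"turn":[0,0,0],"grip":0.3},
    {"delta_pos":[8.2,0,-9],"turn":[0,0,0],"grip":0.3},
  ],
)

```text
t: 18.7
tool_pos: [0.4807, 0.1068, 0.1621]
tool_rot: [0.045, 0.999, 0.0, -0.0]
force: [-0.2, -0.2, -3.3]
finger_gap: 0.572
grip_force: 84.1
```

Run:
```python
from h import *
s=ctrl.get_state();print(s["tool_pos"],s["force"],s["finger_gap"],s["qpos"][5]);traychk()
p=slot(-.058,-.073); go((*p,.161,-3.8),(*p,.023,-3.8))
```

```text
[0.48069314 0.10677959 0.16207937] [-0.16981441 -0.20366993 -3.28718836] 0.571812971220789 -1.3960699066525908
right 0.58 1 -1
near 1.0 0 0
left 1.0 0 0
[0.05, -51.19, 0.06] [-0.0, -0.1, -1.4]
[0.02, -51.19, 13.86] [-0.0, -0.1, -1.4]
```

Emit:
carry_out(
  deltas=[
    {"delta_pos":[0,-3,0],"turn":[0,0,0],"grip":0.3},
    {"delta_pos":[0,-8,0],"turn":[0,0,-1.4],"grip":0.3},
    {"delta_pos":[0,-14,0],"turn":[0,0,-1.4],"grip":0.3},
    {"delta_pos":[0,-20,0],"turn":[0,0,-1.4],"grip":0.3},
    {"delta_pos":[0,-26,0],"turn":[0,0,-1.4],"grip":0.3},
    {"delta_pos":[0,-32,0],"turn":[0,0,-1.4],"grip":0.3},
    {"delta_pos":[0,-38,0],"turn":[0,0,-1.4],"grip":0.3},
    {"delta_pos":[0,-44,0],"turn":[0,0,-1.4],"grip":0.3},
    {"delta_pos":[0,-48,0],"turn":[0,0,-1.4],"grip":0.3},
    {"delta_pos":[0,-51.2,1],"turn":[0,0,-1.4],"grip":0.3},
    {"delta_pos":[0,-51.2,5],"turn":[0,0,-1.4],"grip":0.3},
    {"delta_pos":[0,-51.2,9],"turn":[0,0,-1.4],"grip":0.3},
    {"delta_pos":[0,-51.2,11.5],"turn":[0,0,-1.4],"grip":0.3},
    {"delta_pos":[0,-51.2,12.5],"turn":[0,0,-1.4],"grip":0.3},
    {"delta_pos":[0,-51.2,13.2],"turn":[0,0,-1.4],"grip":0.3},
    {"delta_pos":[0,-51.2,13.6],"turn":[0,0,-1.4],"grip":0.3},
    {"delta_pos":[0,-51.2,13.8],"turn":[0,0,-1.4],"grip":0.3},
    {"delta_pos":[0,-51.2,13.8],"turn":[0,0,-1.4],"grip":0.3},
  ],
)

```text
t: 21.0
tool_pos: [0.4351, -0.4032, 0.0247]
tool_rot: [0.033, 0.999, -0.0, 0.0]
force: [-0.5, 0.9, -2.7]
finger_gap: 0.573
grip_force: 84.1
```

Emit:
carry_out(
  deltas=[
    {"delta_pos":[0,0,0.1],"turn":[0,0,0],"grip":0.3},
    {"delta_pos":[0,0,0.2],"turn":[0,0,0],"grip":0.3},
    {"delta_pos":[0,0,0.2],"turn":[0,0,0],"grip":0.3},
    {"delta_pos":[0,0,0.2],"turn":[0,0,0],"grip":0.65},
    {"delta_pos":[0,0,0.2],"turn":[0,0,0],"grip":0.68},
    {"delta_pos":[0,0,0.2],"turn":[0,0,0],"grip":0.68},
    {"delta_pos":[0,0,-2],"turn":[0,0,0],"grip":0.68},
    {"delta_pos":[0,0,-6],"turn":[0,0,0],"grip":0.7},
    {"delta_pos":[0,0,-12],"turn":[0,0,0],"grip":0.82},
    {"delta_pos":[-1,5,-15],"turn":[0,0,1.4],"grip":0.82},
    {"delta_pos":[-2,11,-15],"turn":[0,0,1.4],"grip":0.82},
    {"delta_pos":[-3,17,-15],"turn":[0,0,1.4],"grip":0.82},
    {"delta_pos":[-4,23,-15],"turn":[0,0,1.4],"grip":0.82},
    {"delta_pos":[-5,29,-15],"turn":[0,0,1.4],"grip":0.82},
    {"delta_pos":[-6,35,-15],"turn":[0,0,1.4],"grip":0.82},
    {"delta_pos":[-7,41,-15],"turn":[0,0,1.4],"grip":0.82},
    {"delta_pos":[-8,47,-15],"turn":[0,0,1.4],"grip":0.82},
    {"delta_pos":[-9,53,-15],"turn":[0,0,1.4],"grip":0.82},
    {"delta_pos":[-9.7,59,-14],"turn":[0,0,1.4],"grip":0.82},
    {"delta_pos":[-9.7,59.7,-14],"turn":[0,0,1.4],"grip":0.82},
  ],
)

```text
t: 23.5
tool_pos: [0.5709, 0.1895, 0.1634]
tool_rot: [0.043, 0.999, 0.0, -0.0]
force: [0.3, 0.1, -0.5]
finger_gap: 0.819
grip_force: 0.0
```

Run:
```python
from h import *
s=ctrl.get_state();print(s["tool_pos"],s["qvel"][0]);traychk()
p=dock(2); go((*p,.16,-5.2),(*p,.071,-5.2))
```

```text
[0.57088623 0.18954685 0.16340333] 0.03099250412362341
right 0.58 1 -1
near 0.45 0 0
left 1.0 0 0
[-0.03, -0.21, 0.37] [-0.0, -0.0, 0.2]
[-0.04, -0.21, 9.27] [-0.0, -0.0, 0.2]
```

Emit:
carry_out(
  deltas=[
    {"delta_pos":[0,-0.2,0.5],"turn":[0,0,0],"grip":0.82},
    {"delta_pos":[0,-0.2,4],"turn":[0,0,0],"grip":0.82},
    {"delta_pos":[0,-0.2,7],"turn":[0,0,0],"grip":0.82},
    {"delta_pos":[0,-0.2,9.1],"turn":[0,0,0],"grip":0.82},
    {"delta_pos":[0,-0.2,9.1],"turn":[0,0,0],"grip":0.82},
    {"delta_pos":[0,-0.2,9.1],"turn":[0,0,0],"grip":0.5},
    {"delta_pos":[0,-0.2,9.1],"turn":[0,0,0],"grip":0.3},
    {"delta_pos":[0,-0.2,9.1],"turn":[0,0,0],"grip":0.3},
    {"delta_pos":[0,-0.2,9.1],"turn":[0,0,0],"grip":0.3},
    {"delta_pos":[0,-0.2,9.1],"turn":[0,0,0],"grip":0.3},
  ],
)

```text
t: 24.8
tool_pos: [0.572, 0.1858, 0.0756]
tool_rot: [0.046, 0.999, 0.002, 0.002]
force: [-0.8, 13.8, 6.2]
finger_gap: 0.573
grip_force: 84.4
```

Emit:
carry_out(
  deltas=[
    {"delta_pos":[0.5,0.1,0],"turn":[0,0,0],"grip":0.3},
    {"delta_pos":[1,0.1,0],"turn":[0,0,0],"grip":0.3},
    {"delta_pos":[1.5,0.1,0],"turn":[0,0,0],"grip":0.3},
    {"delta_pos":[2.5,0.1,0],"turn":[0,0,0],"grip":0.3},
    {"delta_pos":[3.5,0.1,0],"turn":[0,0,0],"grip":0.3},
    {"delta_pos":[4.5,0.1,0],"turn":[0,0,0],"grip":0.3},
    {"delta_pos":[5.5,0.1,0],"turn":[0,0,0],"grip":0.3},
    {"delta_pos":[6.5,0.1,0],"turn":[0,0,0],"grip":0.3},
    {"delta_pos":[7.5,0.1,0],"turn":[0,0,0],"grip":0.3},
    {"delta_pos":[8.2,0.1,0],"turn":[0,0,0],"grip":0.3},
    {"delta_pos":[8.2,0.1,0],"turn":[0,0,0],"grip":0.3},
    {"delta_pos":[8.2,0.1,-1],"turn":[0,0,0],"grip":0.3},
    {"delta_pos":[8.2,0.1,-4],"turn":[0,0,0],"grip":0.3},
    {"delta_pos":[8.2,0.1,-9],"turn":[0,0,0],"grip":0.3},
    {"delta_pos":[8.2,0.1,-9],"turn":[0,0,0],"grip":0.3},
    {"delta_pos":[8.2,0.1,-9],"turn":[0,0,0],"grip":0.3},
  ],
)

```text
t: 26.8
tool_pos: [0.489, 0.1924, 0.1632]
tool_rot: [0.045, 0.999, -0.0, -0.0]
force: [-0.2, 0.8, -4.3]
finger_gap: 0.574
grip_force: 84.5
```

Run:
```python
from h import *
s=ctrl.get_state();print(s["tool_pos"],s["force"],s["finger_gap"],s["qpos"][5]);traychk()
p=slot(.058,.073); go((*p,.161,-3.8),(*p,.0245,-3.8))
```

```text
[0.48895529 0.19236168 0.16324499] [-0.24099933  0.76227034 -4.3006445 ] 0.5740046000260445 -1.2311048630746464
right 0.58 1 -1
near 0.45 0 0
left 1.0 0 0
[-11.16, -44.91, 0.17] [-0.0, -0.1, -1.4]
[-11.18, -44.9, 13.82] [-0.0, -0.1, -1.4]
```

Emit:
carry_out(
  deltas=[
    {"delta_pos":[0,-3,0],"turn":[0,0,0],"grip":0.3},
    {"delta_pos":[-2,-8,0],"turn":[0,0,-1.4],"grip":0.3},
    {"delta_pos":[-4,-14,0],"turn":[0,0,-1.4],"grip":0.3},
    {"delta_pos":[-6,-20,0],"turn":[0,0,-1.4],"grip":0.3},
    {"delta_pos":[-8,-26,0],"turn":[0,0,-1.4],"grip":0.3},
    {"delta_pos":[-10,-32,0],"turn":[0,0,-1.4],"grip":0.3},
    {"delta_pos":[-11.2,-38,0],"turn":[0,0,-1.4],"grip":0.3},
    {"delta_pos":[-11.2,-42,0],"turn":[0,0,-1.4],"grip":0.3},
    {"delta_pos":[-11.2,-44.9,1],"turn":[0,0,-1.4],"grip":0.3},
    {"delta_pos":[-11.2,-44.9,5],"turn":[0,0,-1.4],"grip":0.3},
    {"delta_pos":[-11.2,-44.9,9],"turn":[0,0,-1.4],"grip":0.3},
    {"delta_pos":[-11.2,-44.9,11.5],"turn":[0,0,-1.4],"grip":0.3},
    {"delta_pos":[-11.2,-44.9,12.5],"turn":[0,0,-1.4],"grip":0.3},
    {"delta_pos":[-11.2,-44.9,13.2],"turn":[0,0,-1.4],"grip":0.3},
    {"delta_pos":[-11.2,-44.9,13.6],"turn":[0,0,-1.4],"grip":0.3},
    {"delta_pos":[-11.2,-44.9,13.8],"turn":[0,0,-1.4],"grip":0.3},
    {"delta_pos":[-11.2,-44.9,13.8],"turn":[0,0,-1.4],"grip":0.3},
  ],
)

```text
t: 28.98
tool_pos: [0.5605, -0.2647, 0.0257]
tool_rot: [0.033, 0.999, -0.0, 0.0]
force: [-0.5, 0.7, -4.1]
finger_gap: 0.568
grip_force: 84.5
```

Emit:
carry_out(
  deltas=[
    {"delta_pos":[0,0,0.1],"turn":[0,0,0],"grip":0.3},
    {"delta_pos":[0,0,0.2],"turn":[0,0,0],"grip":0.3},
    {"delta_pos":[0,0,0.2],"turn":[0,0,0],"grip":0.3},
    {"delta_pos":[0,0,0.2],"turn":[0,0,0],"grip":0.65},
    {"delta_pos":[0,0,0.2],"turn":[0,0,0],"grip":0.68},
    {"delta_pos":[0,0,0.2],"turn":[0,0,0],"grip":0.68},
    {"delta_pos":[0,0,-2],"turn":[0,0,0],"grip":0.68},
    {"delta_pos":[0,0,-6],"turn":[0,0,0],"grip":0.7},
    {"delta_pos":[0,0,-12],"turn":[0,0,0],"grip":0.82},
    {"delta_pos":[0,5,-15],"turn":[0,0,1.4],"grip":0.82},
    {"delta_pos":[0,11,-15],"turn":[0,0,1.4],"grip":0.82},
    {"delta_pos":[0,17,-15],"turn":[0,0,1.4],"grip":0.82},
    {"delta_pos":[0,23,-15],"turn":[0,0,1.4],"grip":0.82},
    {"delta_pos":[1,29,-15],"turn":[0,0,1.4],"grip":0.82},
    {"delta_pos":[1.7,35,-15],"turn":[0,0,1.4],"grip":0.82},
    {"delta_pos":[1.7,41,-15],"turn":[0,0,1.4],"grip":0.82},
    {"delta_pos":[1.7,47,-15],"turn":[0,0,1.4],"grip":0.82},
    {"delta_pos":[1.7,52,-14],"turn":[0,0,1.4],"grip":0.82},
    {"delta_pos":[1.7,53.9,-14],"turn":[0,0,1.4],"grip":0.82},
    {"delta_pos":[1.7,53.9,-14],"turn":[0,0,1.4],"grip":0.82},
  ],
)

```text
t: 31.48
tool_pos: [0.5788, 0.2748, 0.1651]
tool_rot: [0.044, 0.999, -0.0, -0.0]
force: [-0.1, -1.2, -0.9]
finger_gap: 0.822
grip_force: 0.0
```

Run:
```python
from h import *
s=ctrl.get_state();print(s["tool_pos"],s["qvel"][0]);traychk()
p=dock(3); go((*p,.16,-5.2),(*p,.071,-5.2))
shot("side","side5",crop=(240,240,480,420),scale=3)
```

```text
[0.57883125 0.27483541 0.16514272] -0.04090615165021248
right 0.58 1 -1
near 0.45 0 0
left 1.0 0 0
[0.01, 0.02, 0.53] [-0.0, -0.0, 0.0]
[0.01, 0.02, 9.43] [-0.0, -0.0, 0.0]
```

View pics/side5.png

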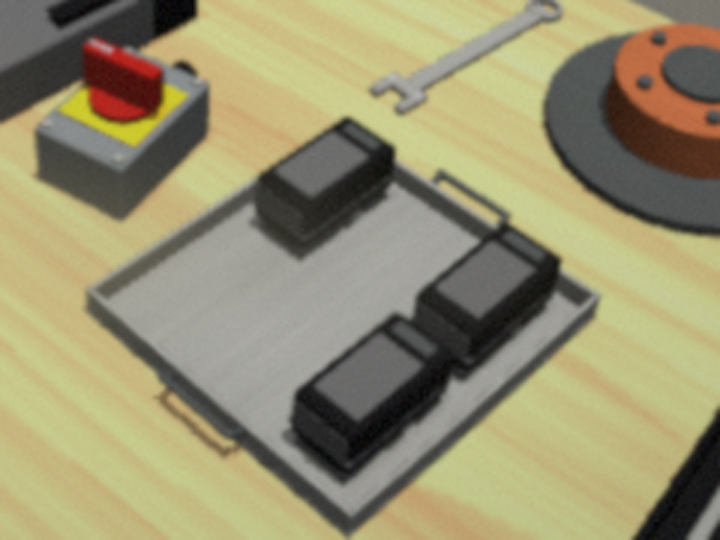

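The three packs lie flat, at (325,180), (487,290) and (370,385), and the tray has not moved. Next is pack3.

Emit:
carry_out(
  deltas=[
    {"delta_pos":[0,0.1,0.5],"turn":[0,0,0],"grip":0.82},
    {"delta_pos":[0,0.1,4],"turn":[0,0,0],"grip":0.82},
    {"delta_pos":[0,0.1,7],"turn":[0,0,0],"grip":0.82},
    {"delta_pos":[0,0.1,9.2],"turn":[0,0,0],"grip":0.82},
    {"delta_pos":[0,0.1,9.2],"turn":[0,0,0],"grip":0.82},
    {"delta_pos":[0,0.1,9.2],"turn":[0,0,0],"grip":0.5},
    {"delta_pos":[0,0.1,9.2],"turn":[0,0,0],"grip":0.3},
    {"delta_pos":[0,0.1,9.2],"turn":[0,0,0],"grip":0.3},
    {"delta_pos":[0,0.1,9.2],"turn":[0,0,0],"grip":0.3},
    {"delta_pos":[0,0.1,9.2],"turn":[0,0,0],"grip":0.3},
  ],
)

```text
t: 32.83
tool_pos: [0.5797, 0.2752, 0.0747]
tool_rot: [0.045, 0.999, 0.0, 0.001]
force: [-0.2, -2.5, 6.9]
finger_gap: 0.574
grip_force: 84.1
```

Emit:
carry_out(
  deltas=[
    {"delta_pos":[0.5,0,0],"turn":[0,0,0],"grip":0.3},
    {"delta_pos":[1,0,0],"turn":[0,0,0],"grip":0.3},
    {"delta_pos":[1.5,0,0],"turn":[0,0,0],"grip":0.3},
    {"delta_pos":[2.5,0,0],"turn":[0,0,0],"grip":0.3},
    {"delta_pos":[3.5,0,0],"turn":[0,0,0],"grip":0.3},
    {"delta_pos":[4.5,0,0],"turn":[0,0,0],"grip":0.3},
    {"delta_pos":[5.5,0,0],"turn":[0,0,0],"grip":0.3},
    {"delta_pos":[6.5,0,0],"turn":[0,0,0],"grip":0.3},
    {"delta_pos":[7.5,0,0],"turn":[0,0,0],"grip":0.3},
    {"delta_pos":[8.2,0,0],"turn":[0,0,0],"grip":0.3},
    {"delta_pos":[8.2,0,0],"turn":[0,0,0],"grip":0.3},
  ],
)

```text
t: 34.2
tool_pos: [0.4979, 0.2832, 0.0747]
tool_rot: [0.045, 0.999, 0.001, 0.001]
force: [-0.9, 0.5, 8.1]
finger_gap: 0.571
grip_force: 84.5
```

Emit:
carry_out(
  deltas=[
    {"delta_pos":[0,0,-1],"turn":[0,0,0],"grip":0.3},
    {"delta_pos":[0,0,-4],"turn":[0,0,0],"grip":0.3},
    {"delta_pos":[0,0,-9],"turn":[0,0,0],"grip":0.3},
    {"delta_pos":[0,-3,-9],"turn":[0,0,0],"grip":0.3},
    {"delta_pos":[0,-8,-9],"turn":[0,0,0],"grip":0.3},
    {"delta_pos":[0,-14,-9],"turn":[0,0,0],"grip":0.3},
    {"delta_pos":[0,-20,-9],"turn":[0,0,0],"grip":0.3},
    {"delta_pos":[0,-20,-9],"turn":[0,0,0],"grip":0.3},
    {"delta_pos":[0,-20,-9],"turn":[0,0,0],"grip":0.3},
  ],
)

```text
t: 35.33
tool_pos: [0.4794, 0.0835, 0.1636]
tool_rot: [0.046, 0.999, 0.0, 0.0]
force: [-0.2, -0.2, -4.1]
finger_gap: 0.573
grip_force: 84.4
```

Run:
```python
from h import *
s=ctrl.get_state();print(s["tool_pos"],s["force"],s["finger_gap"],s["qpos"][5]);traychk()
p=slot(-.058,.073); go((*p,.161,-3.8),(*p,.0240,-3.8))
```

```text
[0.47937796 0.08346912 0.16362751] [-0.18686171 -0.18951024 -4.14879219] 0.5726035253576974 -1.4431176388292908
right 0.58 1 -1
near 0.45 0 0
left 1.0 0 0
[0.5, -34.32, 0.24] [0.0, 0.0, -1.4]
[0.5, -34.33, 13.94] [0.0, 0.0, -1.4]
```

Emit:
carry_out(
  deltas=[
    {"delta_pos":[0.2,-4,0],"turn":[0,0,-1.4],"grip":0.3},
    {"delta_pos":[0.3,-10,0],"turn":[0,0,-1.4],"grip":0.3},
    {"delta_pos":[0.5,-16,0],"turn":[0,0,-1.4],"grip":0.3},
    {"delta_pos":[0.5,-22,0],"turn":[0,0,-1.4],"grip":0.3},
    {"delta_pos":[0.5,-28,0],"turn":[0,0,-1.4],"grip":0.3},
    {"delta_pos":[0.5,-32,0],"turn":[0,0,-1.4],"grip":0.3},
    {"delta_pos":[0.5,-34.3,1],"turn":[0,0,-1.4],"grip":0.3},
    {"delta_pos":[0.5,-34.3,5],"turn":[0,0,-1.4],"grip":0.3},
    {"delta_pos":[0.5,-34.3,9],"turn":[0,0,-1.4],"grip":0.3},
    {"delta_pos":[0.5,-34.3,11.5],"turn":[0,0,-1.4],"grip":0.3},
    {"delta_pos":[0.5,-34.3,12.5],"turn":[0,0,-1.4],"grip":0.3},
    {"delta_pos":[0.5,-34.3,13.2],"turn":[0,0,-1.4],"grip":0.3},
    {"delta_pos":[0.5,-34.3,13.6],"turn":[0,0,-1.4],"grip":0.3},
    {"delta_pos":[0.5,-34.3,13.9],"turn":[0,0,-1.4],"grip":0.3},
    {"delta_pos":[0.5,-34.3,13.9],"turn":[0,0,-1.4],"grip":0.3},
  ],
)

```text
t: 37.25
tool_pos: [0.4434, -0.2577, 0.0245]
tool_rot: [0.033, 0.999, -0.0, 0.0]
force: [-0.2, 0.4, -3.9]
finger_gap: 0.576
grip_force: 84.8
```

Emit:
carry_out(
  deltas=[
    {"delta_pos":[0,0,0.1],"turn":[0,0,0],"grip":0.3},
    {"delta_pos":[0,0,0.2],"turn":[0,0,0],"grip":0.3},
    {"delta_pos":[0,0,0.2],"turn":[0,0,0],"grip":0.65},
    {"delta_pos":[0,0,0.2],"turn":[0,0,0],"grip":0.68},
    {"delta_pos":[0,0,0.2],"turn":[0,0,0],"grip":0.68},
    {"delta_pos":[0,0,-2],"turn":[0,0,0],"grip":0.68},
    {"delta_pos":[0,0,-6],"turn":[0,0,0],"grip":0.7},
    {"delta_pos":[0,0,-12],"turn":[0,0,0],"grip":0.82},
    {"delta_pos":[-1,5,-15],"turn":[0,0,1.4],"grip":0.82},
    {"delta_pos":[-2,11,-15],"turn":[0,0,1.4],"grip":0.82},
    {"delta_pos":[-3,17,-15],"turn":[0,0,1.4],"grip":0.82},
    {"delta_pos":[-4,23,-15],"turn":[0,0,1.4],"grip":0.82},
    {"delta_pos":[-5,29,-15],"turn":[0,0,1.4],"grip":0.82},
    {"delta_pos":[-6,35,-15],"turn":[0,0,1.4],"grip":0.82},
    {"delta_pos":[-7,41,-15],"turn":[0,0,1.4],"grip":0.82},
    {"delta_pos":[-8,47,-15],"turn":[0,0,1.4],"grip":0.82},
    {"delta_pos":[-9,53,-15],"turn":[0,0,1.4],"grip":0.82},
    {"delta_pos":[-10,59,-14],"turn":[0,0,1.4],"grip":0.82},
    {"delta_pos":[-10.2,62.7,-14],"turn":[0,0,1.4],"grip":0.82},
    {"delta_pos":[-10.2,62.7,-14],"turn":[0,0,1.4],"grip":0.82},
  ],
)

```text
t: 39.75
tool_pos: [0.586, 0.3635, 0.1633]
tool_rot: [0.044, 0.999, -0.0, -0.0]
force: [-0.2, -0.4, -0.8]
finger_gap: 0.818
grip_force: 0.0
```

Run:
```python
from h import *
s=ctrl.get_state();print(s["tool_pos"],s["qvel"][0]);traychk()
p=dock(4); go((*p,.16,-5.2),(*p,.071,-5.2))
shot("side","side6",scale=1.42)
```

```text
[0.58598068 0.36353124 0.16334638] -0.04865658673205405
right 0.58 1 -1
near 0.45 0 0
left 0.63 0 0
[-0.08, -0.02, 0.36] [-0.0, -0.0, 0.1]
[-0.09, -0.02, 9.26] [-0.0, -0.0, 0.1]
```

View pics/side6.png

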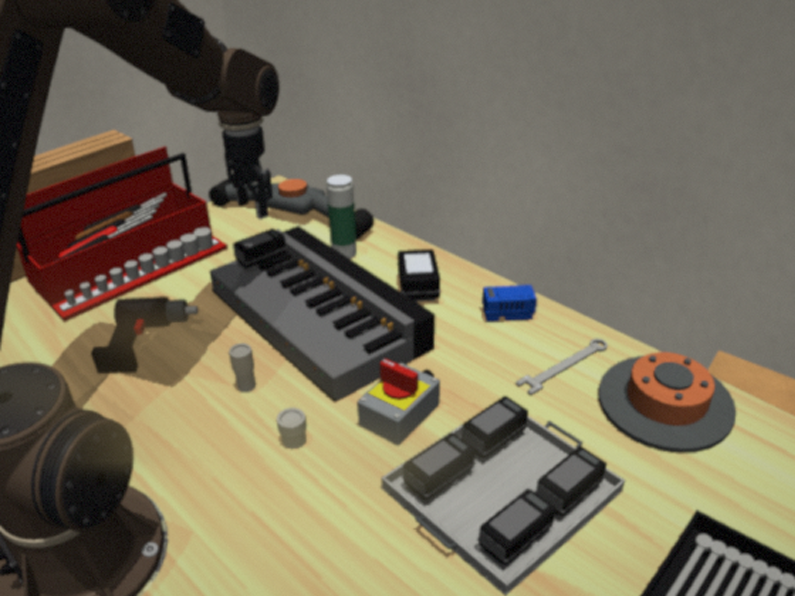

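Four packs are in the tray, at (495,425), (438,463), (572,477) and (517,523), and the tray is still in place. Next is pack4.

Emit:
carry_out(
  deltas=[
    {"delta_pos":[-0.1,0.1,0.5],"turn":[0,0,0],"grip":0.82},
    {"delta_pos":[-0.1,0.1,4],"turn":[0,0,0],"grip":0.82},
    {"delta_pos":[-0.1,0.1,7],"turn":[0,0,0],"grip":0.82},
    {"delta_pos":[-0.1,0.1,9.2],"turn":[0,0,0],"grip":0.82},
    {"delta_pos":[-0.1,0.1,9.2],"turn":[0,0,0],"grip":0.82},
    {"delta_pos":[-0.1,0.1,9.2],"turn":[0,0,0],"grip":0.5},
    {"delta_pos":[-0.1,0.1,9.2],"turn":[0,0,0],"grip":0.3},
    {"delta_pos":[-0.1,0.1,9.2],"turn":[0,0,0],"grip":0.3},
    {"delta_pos":[-0.1,0.1,9.2],"turn":[0,0,0],"grip":0.3},
    {"delta_pos":[-0.1,0.1,9.2],"turn":[0,0,0],"grip":0.3},
  ],
)

```text
t: 41.1
tool_pos: [0.5883, 0.3622, 0.0739]
tool_rot: [0.045, 0.999, 0.0, 0.001]
force: [0.4, -2.2, 7.3]
finger_gap: 0.57
grip_force: 84.5
```

Emit:
carry_out(
  deltas=[
    {"delta_pos":[0.5,0,0],"turn":[0,0,0],"grip":0.3},
    {"delta_pos":[1,0,0],"turn":[0,0,0],"grip":0.3},
    {"delta_pos":[1.5,0,0],"turn":[0,0,0],"grip":0.3},
    {"delta_pos":[2.5,0,0],"turn":[0,0,0],"grip":0.3},
    {"delta_pos":[3.5,0,0],"turn":[0,0,0],"grip":0.3},
    {"delta_pos":[4.5,0,0],"turn":[0,0,0],"grip":0.3},
    {"delta_pos":[5.5,0,0],"turn":[0,0,0],"grip":0.3},
    {"delta_pos":[6.5,0,0],"turn":[0,0,0],"grip":0.3},
    {"delta_pos":[7.5,0,0],"turn":[0,0,0],"grip":0.3},
    {"delta_pos":[8.2,0,0],"turn":[0,0,0],"grip":0.3},
    {"delta_pos":[8.2,0,0],"turn":[0,0,0],"grip":0.3},
  ],
)

```text
t: 42.48
tool_pos: [0.5064, 0.3702, 0.0739]
tool_rot: [0.045, 0.999, 0.001, 0.001]
force: [-0.8, 1.3, 7.9]
finger_gap: 0.572
grip_force: 84.6
```

Emit:
carry_out(
  deltas=[
    {"delta_pos":[0,0,-1],"turn":[0,0,0],"grip":0.3},
    {"delta_pos":[0,0,-4],"turn":[0,0,0],"grip":0.3},
    {"delta_pos":[0,0,-9],"turn":[0,0,0],"grip":0.3},
    {"delta_pos":[0,-3,-9],"turn":[0,0,0],"grip":0.3},
    {"delta_pos":[0,-8,-9],"turn":[0,0,0],"grip":0.3},
    {"delta_pos":[0,-14,-9],"turn":[0,0,0],"grip":0.3},
    {"delta_pos":[0,-20,-9],"turn":[0,0,0],"grip":0.3},
    {"delta_pos":[0,-26,-9],"turn":[0,0,0],"grip":0.3},
    {"delta_pos":[0,-28,-9],"turn":[0,0,0],"grip":0.3},
    {"delta_pos":[0,-28,-9],"turn":[0,0,0],"grip":0.3},
    {"delta_pos":[0,-28,-9],"turn":[0,0,0],"grip":0.3},
  ],
)

```text
t: 43.85
tool_pos: [0.4807, 0.0912, 0.1625]
tool_rot: [0.045, 0.999, 0.0, 0.0]
force: [-0.6, -0.2, -4.7]
finger_gap: 0.568
grip_force: 84.7
```

Run:
```python
from h import *
s=ctrl.get_state();print(s["tool_pos"],s["force"],s["finger_gap"],s["qpos"][5]);traychk()
p=slot(.058,.0); go((*p,.161,-3.8),(*p,.0240,-3.8))
shot("side","side7",scale=1.42)
```

```text
[0.48065477 0.0912032  0.16247803] [-0.56806411 -0.15276217 -4.70518431] 0.5680194704063846 -1.4283393495374117
right 0.58 1 -1
near 0.45 0 0
left 0.63 0 0
[-11.19, -42.1, 0.13] [0.0, 0.0, -1.3]
[-11.19, -42.1, 13.83] [0.0, 0.0, -1.3]
```

View pics/side7.png

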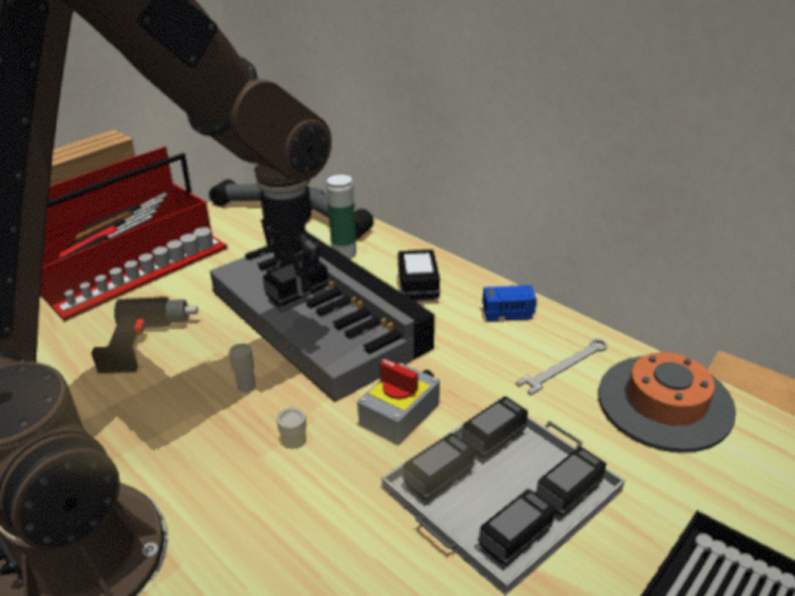

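Pack4 is held and the tray has not moved. It goes in the middle of the far row.

Emit:
carry_out(
  deltas=[
    {"delta_pos":[-2,-4,0],"turn":[0,0,-1.3],"grip":0.3},
    {"delta_pos":[-4,-10,0],"turn":[0,0,-1.3],"grip":0.3},
    {"delta_pos":[-6,-16,0],"turn":[0,0,-1.3],"grip":0.3},
    {"delta_pos":[-8,-22,0],"turn":[0,0,-1.3],"grip":0.3},
    {"delta_pos":[-10,-28,0],"turn":[0,0,-1.3],"grip":0.3},
    {"delta_pos":[-11.2,-34,0],"turn":[0,0,-1.3],"grip":0.3},
    {"delta_pos":[-11.2,-39,0],"turn":[0,0,-1.3],"grip":0.3},
    {"delta_pos":[-11.2,-42.1,1],"turn":[0,0,-1.3],"grip":0.3},
    {"delta_pos":[-11.2,-42.1,3],"turn":[0,0,-1.3],"grip":0.3},
    {"delta_pos":[-11.2,-42.1,3],"turn":[0,0,-1.3],"grip":0.3},
    {"delta_pos":[-11.2,-42.1,6],"turn":[0,0,-1.3],"grip":0.3},
    {"delta_pos":[-11.2,-42.1,9],"turn":[0,0,-1.3],"grip":0.3},
    {"delta_pos":[-11.2,-42.1,11.5],"turn":[0,0,-1.3],"grip":0.3},
    {"delta_pos":[-11.2,-42.1,12.5],"turn":[0,0,-1.3],"grip":0.3},
    {"delta_pos":[-11.2,-42.1,13.2],"turn":[0,0,-1.3],"grip":0.3},
    {"delta_pos":[-11.2,-42.1,13.6],"turn":[0,0,-1.3],"grip":0.3},
    {"delta_pos":[-11.2,-42.1,13.8],"turn":[0,0,-1.3],"grip":0.3},
    {"delta_pos":[-11.2,-42.1,13.8],"turn":[0,0,-1.3],"grip":0.3},
  ],
)

```text
t: 46.2
tool_pos: [0.5542, -0.3388, 0.0246]
tool_rot: [0.034, 0.999, -0.0, 0.0]
force: [0.6, 0.6, -4.8]
finger_gap: 0.574
grip_force: 85.2
```

Emit:
carry_out(
  deltas=[
    {"delta_pos":[0,0,0.1],"turn":[0,0,0],"grip":0.3},
    {"delta_pos":[0,0,0.2],"turn":[0,0,0],"grip":0.3},
    {"delta_pos":[0,0,0.2],"turn":[0,0,0],"grip":0.62},
    {"delta_pos":[0,0,0.2],"turn":[0,0,0],"grip":0.66},
    {"delta_pos":[0,0,0.2],"turn":[0,0,0],"grip":0.66},
    {"delta_pos":[0,0,-2],"turn":[0,0,0],"grip":0.66},
    {"delta_pos":[0,0,-6],"turn":[0,0,0],"grip":0.66},
    {"delta_pos":[0,0,-12],"turn":[0,0,0],"grip":0.7},
    {"delta_pos":[0,5,-16],"turn":[0,0,0],"grip":0.8},
    {"delta_pos":[0,11,-17],"turn":[0,0,0],"grip":0.8},
    {"delta_pos":[0,17,-17],"turn":[0,0,0],"grip":0.8},
    {"delta_pos":[0,23,-17],"turn":[0,0,0],"grip":0.8},
    {"delta_pos":[0,29,-17],"turn":[0,0,0],"grip":0.8},
    {"delta_pos":[0,35,-17],"turn":[0,0,0],"grip":0.8},
    {"delta_pos":[0,41,-17],"turn":[0,0,0],"grip":0.8},
    {"delta_pos":[0,41,-17],"turn":[0,0,0],"grip":0.8},
    {"delta_pos":[0,41,-17],"turn":[0,0,0],"grip":0.8},
  ],
)

```text
t: 48.32
tool_pos: [0.5819, 0.0703, 0.1943]
tool_rot: [0.034, 0.999, -0.0, 0.0]
force: [0.0, -0.6, 0.2]
finger_gap: 0.801
grip_force: 0.0
```

Run:
```python
from h import *
s=ctrl.get_state();print(s["tool_pos"],s["force"],s["t"]);traychk()
shot("side","side8",scale=1.42)
```

```text
[0.58186431 0.07026112 0.19429909] [ 0.04868639 -0.59882946  0.23308449] 48.325
right 0.58 1 -1
near 0.45 0 0
left 0.63 0 0
```

View pics/side8.png

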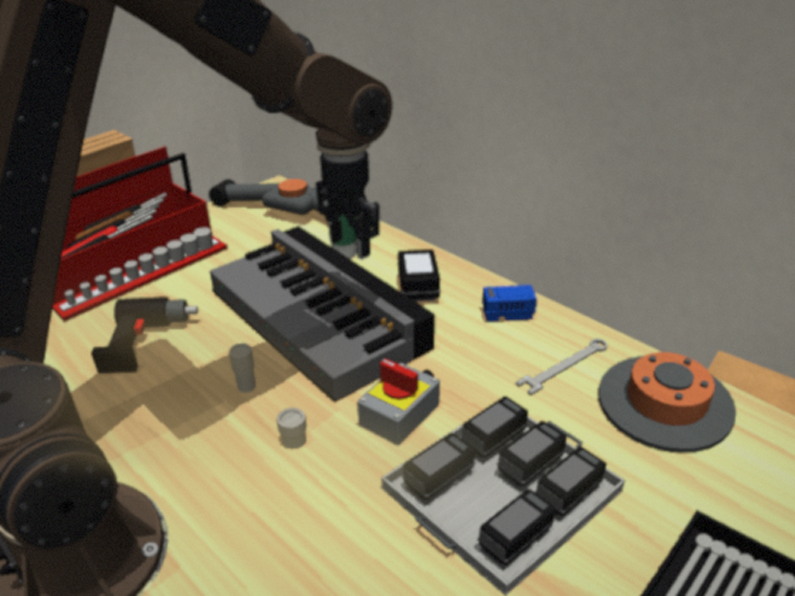

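All five packs lie flat in the tray, at (495,425), (533,450), (572,477), (438,463) and (517,523). The handle is off and the arm is clear.

```bash
python3 -c "
from rig import ctrl
print(ctrl.sign_off())"
```

```text
the job is handed in; nothing more can be done
None
```

The isolator is off, all five packs lie flat in the tray with none stacked, and I handed the job in at about 48 s of the 210 s limit; the sign-off returned no verdict.

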